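Put the caddy of clay beads away in the drying cabinet

TASK

Carry the small open wooden caddy of loose clay beads by its handle, level so that no bead falls out, and set it down gently on the middle of the empty white tile in the open drawer of the drying cabinet, with its handle pointing into the cabinet. Let go, then push the drawer fully shut without slamming it. Leave the bowl standing in its half of the drawer, the tile lying in its own, and everything else on the table where it is.

Things in the scene. Friction and masses are not known exactly. Their poses are not given: they have to be found in the camera images.
- caddy: Open wooden box 110 (its x) x 95 (y) mm, rim 24 mm high, walls and floor 5 mm, five loose beads in it. Straight handle bar over its middle along its x: 110 long, 14 wide (y), 16 mm high, centre 87 mm above the origin, on 30 mm wide end uprights; 55 mm free under the bar. 0.17 to 0.35 kg, balanced. On the table at the robot's left, in one of two places. Origin: centre of underside; z up
- bead0_center (a point): Centre of one of the five loose terracotta balls, 18 mm across, 12 g, that roll about in the caddy
- bead1_center (a point): Centre of one of the five loose terracotta balls, 18 mm across, 12 g, that roll about in the caddy
- bead2_center (a point): Centre of one of the five loose terracotta balls, 18 mm across, 12 g, that roll about in the caddy
- bead3_center (a point): Centre of one of the five loose terracotta balls, 18 mm across, 12 g, that roll about in the caddy
- bead4_center (a point): Centre of one of the five loose terracotta balls, 18 mm across, 12 g, that roll about in the caddy
- cabinet: Fixed low plywood drying cabinet with a clear roof, 320 mm wide (y), 255 mm deep, 137 mm high. Origin: on the table, under the middle of its open front; x points into the cabinet (away from the robot), y to its left, z up. The drawer slides along its x; nothing lies over the part of the drawer that is drawn out
- drawer (a joint): How far the drawer is drawn out, m: 0 fully shut (stop), starts 0.175 to 0.21; stays where left, friction 1.5 N. Its floor is 20 mm above the table, side walls rise 30 mm above the floor; a 12 mm high strip along the middle parts it into a left and a right bay, each 137 mm wide, centres 71 mm from the middle
- drawer_front (a point): Middle of the top edge of the outer face of the drawer's front panel, moving with it; axes as the cabinet's. The panel is 320 mm wide, 12 mm thick, from 8 to 126 mm above the table; shut, this point is 12 mm in front of the cabinet's origin. A wooden pull 110 mm wide sticks out 16 mm in the middle at 35 mm height
- tile: Flat white ceramic tile 115 (x) x 105 (y) x 6 mm, 0.15 kg, lying loose in one of the drawer's bays (left or right). Origin: centre of its underside, on the drawer's floor; x along the cabinet's x to within 0.05 rad
- bowl: Terracotta bowl 92 mm across, 42 mm high, standing loose in the drawer's other bay; to be left there. Origin: centre of its underside
- pot: Brown hand-made clay pot 97 mm across, 66 mm high, on the table left of the robot in the other of the caddy's two places; bystander. Origin: centre of its underside
- jar: Grey lidded jar 56 mm across, 85 mm high, beyond the caddy; bystander. Origin: centre of its underside
- brush: Paint brush lying on the table at the right; bystander
- mug: White cup 76 mm across, 85 mm high, at the right; bystander
There are look-alikes about, which are no part of the job. What is shaped like the caddy but green is not meant. Leave any purple look-alike of the bowl alone.

How it is judged:
On the way, in this order (a step that is already met when the one before it is completed fails the run):
1. the caddy is lifted clear of the table, level, all five beads in it (height (world z) of caddy above 0.05 m and angle between caddy's own z axis and vertical below 0.3 rad and x of bead0_center in the frame of caddy between -0.05 and 0.05 m and y of bead0_center in the frame of caddy between -0.0425 and 0.0425 m and z of bead0_center in the frame of caddy between 0.005 and 0.035 m and x of bead1_center in the frame of caddy between -0.05 and 0.05 m and y of bead1_center in the frame of caddy between -0.0425 and 0.0425 m and z of bead1_center in the frame of caddy between 0.005 and 0.035 m and x of bead2_center in the frame of caddy between -0.05 and 0.05 m and y of bead2_center in the frame of caddy between -0.0425 and 0.0425 m and z of bead2_center in the frame of caddy between 0.005 and 0.035 m and x of bead3_center in the frame of caddy between -0.05 and 0.05 m and y of bead3_center in the frame of caddy between -0.0425 and 0.0425 m and z of bead3_center in the frame of caddy between 0.005 and 0.035 m and x of bead4_center in the frame of caddy between -0.05 and 0.05 m and y of bead4_center in the frame of caddy between -0.0425 and 0.0425 m and z of bead4_center in the frame of caddy between 0.005 and 0.035 m), for 0.2 s.
2. the caddy stands on the tile in the still open drawer, let go, all five beads in it (horizontal distance between caddy and tile below 0.03 m and z of caddy in the frame of tile between 0.002 and 0.01 m and angle between the x axis of caddy and the x axis of cabinet, either way round below 0.25 rad and angle between caddy's own z axis and vertical below 0.08 rad and contact force between the fingers and caddy below 0.05 N and x of tile in the frame of drawer_front between 0.04 and 0.22 m and y of tile in the frame of drawer_front between -0.14 and 0.14 m and z of tile in the frame of drawer_front between -0.115 and -0.098 m and value of joint drawer above 0.12 m and x of bead0_center in the frame of caddy between -0.05 and 0.05 m and y of bead0_center in the frame of caddy between -0.0425 and 0.0425 m and z of bead0_center in the frame of caddy between 0.005 and 0.035 m and x of bead1_center in the frame of caddy between -0.05 and 0.05 m and y of bead1_center in the frame of caddy between -0.0425 and 0.0425 m and z of bead1_center in the frame of caddy between 0.005 and 0.035 m and x of bead2_center in the frame of caddy between -0.05 and 0.05 m and y of bead2_center in the frame of caddy between -0.0425 and 0.0425 m and z of bead2_center in the frame of caddy between 0.005 and 0.035 m and x of bead3_center in the frame of caddy between -0.05 and 0.05 m and y of bead3_center in the frame of caddy between -0.0425 and 0.0425 m and z of bead3_center in the frame of caddy between 0.005 and 0.035 m and x of bead4_center in the frame of caddy between -0.05 and 0.05 m and y of bead4_center in the frame of caddy between -0.0425 and 0.0425 m and z of bead4_center in the frame of caddy between 0.005 and 0.035 m), for 0.2 s.
At the end, for the whole second after the job is handed in: Drawer shut to within 6 mm; caddy let go, at rest and upright (0.08 rad) on the tile, within 30 mm of its middle, handle within 0.25 rad of the cabinet's in-out line; all five beads in it; tile flat on the drawer's floor in one bay, bowl upright in the other (value of joint drawer below 0.006 m and horizontal distance between caddy and tile below 0.03 m and z of caddy in the frame of tile between 0.002 and 0.01 m and angle between the x axis of caddy and the x axis of cabinet, either way round below 0.25 rad and angle between caddy's own z axis and vertical below 0.08 rad and contact force between the fingers and caddy below 0.05 N and x of tile in the frame of drawer_front between 0.04 and 0.22 m and y of tile in the frame of drawer_front between -0.14 and 0.14 m and z of tile in the frame of drawer_front between -0.115 and -0.098 m and x of bowl in the frame of drawer_front between 0.04 and 0.22 m and y of bowl in the frame of drawer_front between -0.14 and 0.14 m and z of bowl in the frame of drawer_front between -0.115 and -0.09 m and angle between bowl's own z axis and vertical below 0.15 rad and x of bead0_center in the frame of caddy between -0.05 and 0.05 m and y of bead0_center in the frame of caddy between -0.0425 and 0.0425 m and z of bead0_center in the frame of caddy between 0.005 and 0.035 m and x of bead1_center in the frame of caddy between -0.05 and 0.05 m and y of bead1_center in the frame of caddy between -0.0425 and 0.0425 m and z of bead1_center in the frame of caddy between 0.005 and 0.035 m and x of bead2_center in the frame of caddy between -0.05 and 0.05 m and y of bead2_center in the frame of caddy between -0.0425 and 0.0425 m and z of bead2_center in the frame of caddy between 0.005 and 0.035 m and x of bead3_center in the frame of caddy between -0.05 and 0.05 m and y of bead3_center in the frame of caddy between -0.0425 and 0.0425 m and z of bead3_center in the frame of caddy between 0.005 and 0.035 m and x of bead4_center in the frame of caddy between -0.05 and 0.05 m and y of bead4_center in the frame of caddy between -0.0425 and 0.0425 m and z of bead4_center in the frame of caddy between 0.005 and 0.035 m and linear speed of caddy below 0.02 m/s); the robot touches nothing.
It fails at once if a bead leaves the caddy ((x of bead0_center in the frame of caddy above 0.06 m or x of bead0_center in the frame of caddy below -0.06 m or y of bead0_center in the frame of caddy above 0.052 m or y of bead0_center in the frame of caddy below -0.052 m) or (x of bead1_center in the frame of caddy above 0.06 m or x of bead1_center in the frame of caddy below -0.06 m or y of bead1_center in the frame of caddy above 0.052 m or y of bead1_center in the frame of caddy below -0.052 m) or (x of bead2_center in the frame of caddy above 0.06 m or x of bead2_center in the frame of caddy below -0.06 m or y of bead2_center in the frame of caddy above 0.052 m or y of bead2_center in the frame of caddy below -0.052 m) or (x of bead3_center in the frame of caddy above 0.06 m or x of bead3_center in the frame of caddy below -0.06 m or y of bead3_center in the frame of caddy above 0.052 m or y of bead3_center in the frame of caddy below -0.052 m) or (x of bead4_center in the frame of caddy above 0.06 m or x of bead4_center in the frame of caddy below -0.06 m or y of bead4_center in the frame of caddy above 0.052 m or y of bead4_center in the frame of caddy below -0.052 m)).
It fails at once if the caddy or the bowl is tipped by more than 0.4 rad (angle between any of caddy, bowl's own z axis and vertical above 0.4 rad).
It fails at once if the caddy is dropped: let go more than 15 mm above the tile (height (world z) of caddy above 0.042 m and contact force between the fingers and caddy below 0.02 N).
It fails at once if the drawer is slammed (shutting faster than 0.4 m/s) (velocity of joint drawer below -0.4 m/s).
It fails at once if a bystander on the table is moved more than 40 mm (distance of any of pot, jar, brush, mug from where it was at the start of the episode above 0.04 m).
It also fails if it takes over 67 s, if anything falls off the work surface, if the arm or the gripper's body presses on something with over 40 N, if the wrist force passes 120 N, or if a joint passes its speed limit or range.

ROBOT

A 6-joint arm with a two-finger parallel gripper is mounted at the origin on the work surface. World frame = base frame: x ahead of the robot, y to its left, z up, the work surface at z = 0. Lengths are in m, angles in rad, forces in N, time in s.
With the tool pointing down it reaches from about 0.225 to 0.875 m from the base axis. Payload 3.4 kg.
Tool frame: the origin (TCP) lies midway between the tips of the shut fingers; the grasp point (between the pads) lies 19 mm behind it (manip.grip_point_offset is the distance from the TCP to the grasp point, in m); z points along the fingers, y is the line along which they close (so a half turn about z gives the same grasp; the last joint's range is limited). The gripper opens to 85 mm and grips with 20 to 120 N. Pads are 22 mm wide; open, the fingers measure 114 mm over their backs; the gripper's body (76 mm by 85 mm) begins 54 mm behind the grasp point. The pads swing forward as they close: fully open they stand 13 mm farther back than shut.
Start: joints at [-1.311, 0.276, 1.505, -0, 1.361, -0.121], TCP at [0.214, -0.534, 0.204] pointing down, gripper open.
Joint ranges: [-2.89, 2.89], [-0.75, 2.08], [0.22, 2.7], [-1.18, 4.32], [0.11, 2.71], [-2.7, 2.7]. Speed limits (rad/s): [2.57, 2.57, 3.14, 3.14, 3.14, 3.14].

INTERFACE

Orientations are given as a unit quaternion [w, x, y, z].
In Python, from rig import manip gives the robot as it stands.
- The arm moves only by the shell command python3 -m handwheel 'ROWS' [FORCE]. ROWS is JSON, a list of rows, each an object with "translation": the shift along the tool's x, y, z in m, a list of three; "angular": the turn, a rotation vector about the tool's x, y, z in degrees, a list of three; "hand": the closure, from 0 (fully open) to 1 (shut). A call has 1 to 10 rows; each row shifts and turns the commanded pose from where the row before left it, along the tool's axes as they then stand; what a row does not reach is not made up. A row lasts 1/12 s, in which the tool goes at most 41.7 mm and 7.16 degrees, less where a joint would pass 70% of its speed; a pose out of reach is approached as far as the arm can. A call with a gripper value outside its range is refused whole. The fingers move at their own pace and stop on an object; FORCE is the grip in N (left out, the last holds). Time passes only in rows, so rows that do not move let the fingers close. It gives the time, the measured TCP pose, the force, the opening and the grip force at its end, in the units of the state.
- manip.get_state(): the state, without advancing time (a new reading comes with each control period).
- manip.get_image(name): name is "scene" or "top"; returns the picture (480x640x3 uint8, red, green, blue); there is no depth.
- manip.camera_info(name): a dict with "camera_matrix" (3x3 intrinsics, pixels), "k1" (the pictures are not rectified: a ray, as slopes to the right and down, at radius r is drawn at 1 + k1 r^2 times it, then the intrinsics apply), "eye" and "orientation" of the camera in the world. Camera axes: x right, y down, z forward; pixel columns grow to the right and rows downward; lengths in m; the calibration is good to about 2 mm. A picture is of the moment at which its call begins. camera_info takes no time and is no camera call.
- manip.sign_off(): hands the job in; it is judged then, once.
The state is a dict: "clock": time; "qpos": joint angles; "qd": joint speeds; "effort": joint torques, N m; "position": TCP position; "ee_rot": TCP orientation; "contact_force": force on the tool from outside, world axes, zero at the start; "moment": the same for the moment, N m; "width": finger opening in m; "gripper_force": force on a finger pad.
Only numpy, scipy, OpenCV 4.12 (cv2) and the standard library are available. Lean on these libraries where they do the work, as an engineer would, in place of code of your own. Each camera call takes 0.05 s, during which the arm holds its last target. There are 200 camera calls.

## Working session

There is one attempt and no reset: what is moved stays moved. The work goes in short steps, Python scripts to look and compute and a shell command to move; the robot and the scene stay as the last step left them, time stands still between calls to the robot, and variables do not carry over. Pictures are saved under pics/ and viewed, at most 10 in all, crops included, and the job is handed in when it is done.

```bash
mkdir -p pics; ls
python3 - <<'E'
from rig import manip
import cv2
for n in ("scene","top"):
    im=manip.get_image(n); cv2.imwrite(f"pics/{n}0.png",im[:,:,::-1]); print(n,manip.camera_info(n))
print(manip.get_state(), manip.grip_point_offset)
E
```

```text
pics
scene {'camera_matrix': array([[576.43717463,   0.        , 321.97973514],
       [  0.        , 576.43717463, 241.06535781],
       [  0.        ,   0.        ,   1.        ]]), 'k1': -0.08602346435710247, 'eye': array([ 1.34588358, -0.33677818,  1.10310585]), 'orientation': array([-0.27177714,  0.75918391,  0.55541057, -0.20321439])}
top {'camera_matrix': array([[466.71286779,   0.        , 320.70750386],
       [  0.        , 466.71286779, 248.77921293],
       [  0.        ,   0.        ,   1.        ]]), 'k1': -0.12634799514295086, 'eye': array([ 0.25876223, -0.11053432,  1.45010553]), 'orientation': array([-0.07428686,  0.72834928, -0.67773293,  0.06831437])}
{'clock': 0.1, 'qpos': array([-1.31100188e+00,  2.76560716e-01,  1.50598439e+00,  2.51413060e-05,
        1.36070102e+00, -1.20985779e-01]), 'qd': array([-0.00010629, -0.00423304, -0.00246264, -0.00025007,  0.00073188,
       -0.00068573]), 'effort': array([ 9.48617635e-04, -4.17697620e+01, -2.46406388e+01, -1.36675594e-04,
        5.81974920e-03, -1.22672509e-05]), 'position': array([ 0.21357809, -0.53332436,  0.20351855]), 'ee_rot': array([-8.25594940e-04,  9.81930646e-01,  1.89239327e-01, -4.50703197e-05]), 'contact_force': array([-0.2030601 , -0.3079592 , -0.23850325]), 'moment': array([-0.00979502,  0.01266005, -0.00661871]), 'gripper_force': 0.0, 'width': 0.08506431293769796} 0.0187
```

View pics/scene0.png

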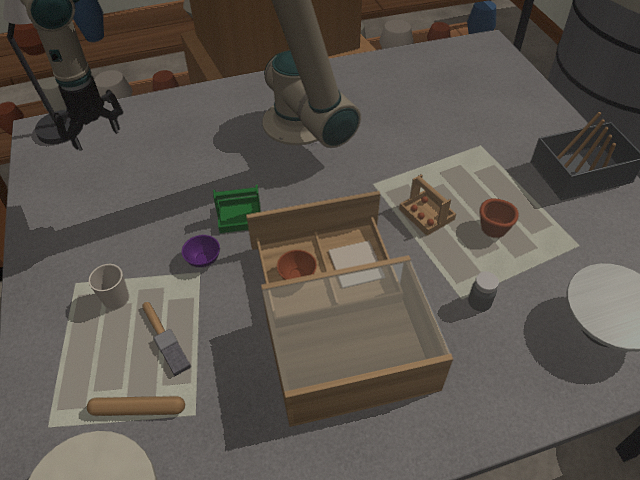

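View pics/top0.png

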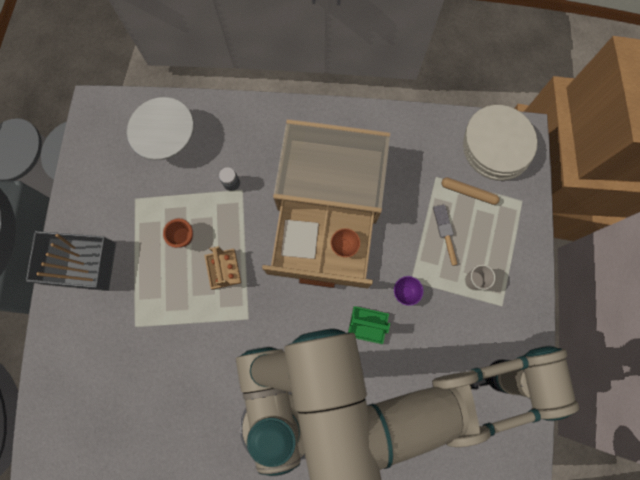

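The scene view shows the caddy at about (428,205), the tile at (355,262) and the bowl at (296,265). In the top view the caddy is at (223,269), the tile at (300,240), the bowl at (345,242) and the drawer front at about (317,276). The next step is enlarged crops.

```bash
cat > h.py <<'E'
import numpy as np, cv2
from rig import manip
from scipy.spatial.transform import Rotation as R
def ray(n,uv):
    c=manip.camera_info(n)
    p=cv2.undistortPoints(np.array(uv,float).reshape(-1,1,2),c["camera_matrix"],np.array([c["k1"],0,0,0,0.]))[:,0]
    q=c["orientation"]; M=R.from_quat(np.r_[q[1:],q[0]]).as_matrix()
    return c["eye"],np.c_[p,np.ones(len(p))]@M.T
def plane(n,uv,z):
    e,d=ray(n,uv); return e+d*((z-e[2])/d[:,2])[:,None]
def tri(uvs,uvt):
    out=[]
    e1,D1=ray("scene",uvs); e2,D2=ray("top",uvt)
    for a,b in zip(D1,D2):
        s=np.linalg.lstsq(np.c_[a,-b],e2-e1,rcond=None)[0]
        p,q=e1+s[0]*a,e2+s[1]*b; out.append(np.r_[(p+q)/2,np.linalg.norm(p-q)])
    return np.array(out)
def crop(n,x,y,w,h,k,im):
    return cv2.resize(im[y:y+h,x:x+w],None,fx=k,fy=k,interpolation=cv2.INTER_CUBIC)
E
python3 - <<'E'
from h import *
t=cv2.imread("pics/top0.png"); s=cv2.imread("pics/scene0.png")
# top: caddy (195..255,235..295) ; scene caddy (390..465,165..240)
a=crop("top",195,235,65,65,6,t); b=crop("scene",392,170,65,65,6,s)
cv2.imwrite("pics/caddy.png",np.hstack([a,b]))
a=crop("top",260,190,130,100,3,t); b=crop("scene",240,185,130,100,3,s)
a=crop("top",258,185,133,110,6,t)
cv2.imwrite("pics/drawer.png",cv2.resize(a,(665,550)))
print(plane("top",[[317,276],[330,150]],0.126))
# tile mask
hsv=cv2.cvtColor(t,cv2.COLOR_BGR2HSV); m=((hsv[...,1]<50)&(hsv[...,2]>140)).astype(np.uint8); w=np.zeros_like(m); w[212:268,275:324]=1
c=max(cv2.findContours(m*w,0,1)[0],key=cv2.contourArea); r=cv2.minAreaRect(c); print(r,cv2.contourArea(c)); bx=cv2.boxPoints(r); P=plane("top",bx,0.026); print(P,P.mean(0),np.linalg.norm(np.diff(P,axis=0),axis=1))
E
```

```text
[[ 0.44925687 -0.08456964  0.126     ]
 [ 0.83771577 -0.09553803  0.126     ]]
((299.99591064453125, 238.78904724121094), (31.457778930664062, 35.697513580322266), 6.009006023406982) 1037.5
[[ 0.52191922  0.02931419  0.026     ]
 [ 0.63652343  0.02767411  0.026     ]
 [ 0.63282965 -0.07172289  0.026     ]
 [ 0.51854868 -0.06851192  0.026     ]] [ 0.57745525 -0.02081163  0.026     ] [0.11461595 0.09946561 0.11432607]
```

View pics/caddy.png

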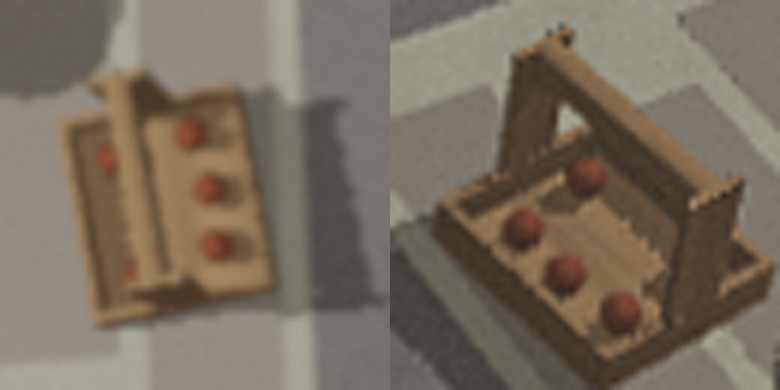

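View pics/drawer.png

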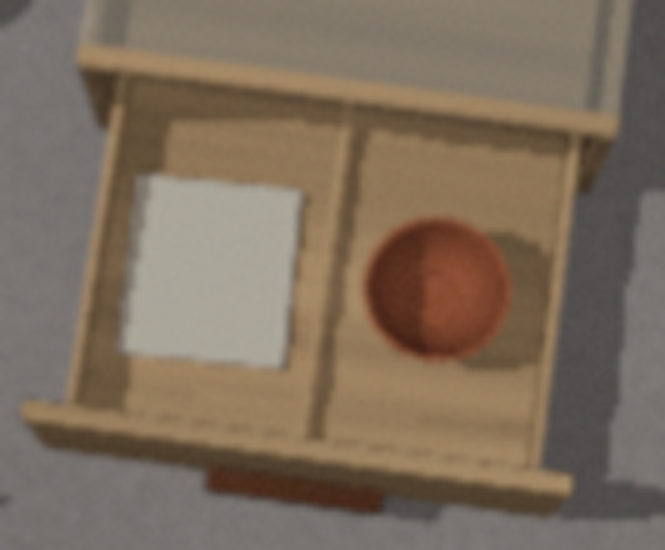

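The caddy crop shows three beads on one side of the bar and two on the other, with the rim corners and both bar ends visible. The drawer crop shows the tile in the left bay, the bowl in the right bay, and clean front-panel and cabinet edges.

Run:
```python
from h import *
np.set_printoptions(precision=4,suppress=True)
o=np.array([195,235]);f=lambda L:np.array(L)/6+o-0.4
r=plane("top",f([[60,122],[238,88],[272,287],[97,323]]),.024); print("rim",r,r.mean(0),np.linalg.norm(np.roll(r,-1,0)-r,axis=1))
for i,j in((3,0),(2,1)): d=r[j]-r[i]; print("xang",np.arctan2(d[1],d[0]))
b=plane("top",f([[122,78],[160,282]]),.095); d=b[0]-b[1]; print("bar",b,b.mean(0),np.linalg.norm(d),np.arctan2(d[1],d[0]))
s=np.array([392,170])
q=lambda L:(np.array(L)-[390,0])/6+s-.4
sr=plane("scene",q([[440,208],[608,357],[772,258],[590,130]]),.024); print("rim scene",sr,sr.mean(0))
sb=plane("scene",q([[550,43],[712,192]]),.095);d=sb[1]-sb[0]; print("bar scene",sb,sb.mean(0),np.linalg.norm(d),np.arctan2(d[1],d[0]))
D=np.array([258,185]);g=lambda L:np.array(L)/5+D-.4
fr=plane("top",g([[28,402],[574,477]]),.126); d=fr[0]-fr[1]; print("panel inner",fr,fr.mean(0),np.linalg.norm(d),np.arctan2(-d[0],d[1]))
fr=plane("top",g([[25,418],[568,494]]),.126); d=fr[0]-fr[1]; print("panel outer",fr,fr.mean(0),np.linalg.norm(d),np.arctan2(-d[0],d[1]))
c=plane("top",g([[80,65],[613,134]]),.137); d=c[0]-c[1]; print("cab",c,c.mean(0),np.linalg.norm(d),np.arctan2(-d[0],d[1]))
t=plane("top",g([[145,176],[301,188],[283,368],[122,353]]),.026); print("tile",t,t.mean(0),np.linalg.norm(np.roll(t,-1,0)-t,axis=1))
k=plane("top",g([[438,288]]),.062); print("bowl",k)
print("divider",plane("top",g([[348,110],[316,438]]),.032))
print("jar/pot",plane("top",[[228,174]],.085),plane("top",[[178,233]],.066))
```

```text
rim [[0.5044 0.274  0.024 ]
 [0.5292 0.1822 0.024 ]
 [0.4265 0.1533 0.024 ]
 [0.401  0.2421 0.024 ]] [0.4653 0.2129 0.024 ] [0.0951 0.1067 0.0924 0.1082]
xang 0.2990511555653443
xang 0.2738244507412389
bar [[0.5166 0.2263 0.095 ]
 [0.4164 0.1957 0.095 ]] [0.4665 0.211  0.095 ] 0.1047755230079567 0.2968760556903608
rim scene [[0.4341 0.153  0.024 ]
 [0.5336 0.1869 0.024 ]
 [0.504  0.2764 0.024 ]
 [0.4107 0.2337 0.024 ]] [0.4706 0.2125 0.024 ]
bar scene [[0.4203 0.2011 0.095 ]
 [0.5193 0.2288 0.095 ]] [0.4698 0.215  0.095 ] 0.10279641008803769 0.2728256647145658
panel inner [[ 0.4699  0.0724  0.126 ]
 [ 0.449  -0.2436  0.126 ]] [ 0.4594 -0.0856  0.126 ] 0.3167198157016413 -0.0659660971421214
panel outer [[ 0.4605  0.0733  0.126 ]
 [ 0.439  -0.2407  0.126 ]] [ 0.4497 -0.0837  0.126 ] 0.31467718698097713 -0.06831572486031412
cab [[ 0.6707  0.06    0.137 ]
 [ 0.6511 -0.2553  0.137 ]] [ 0.6609 -0.0977  0.137 ] 0.3158684962720589 -0.06226370742698976
tile [[ 0.6353  0.0264  0.026 ]
 [ 0.6345 -0.0725  0.026 ]
 [ 0.5186 -0.0698  0.026 ]
 [ 0.5208  0.0307  0.026 ]] [ 0.5773 -0.0213  0.026 ] [0.0989 0.1159 0.1006 0.1145]
bowl [[ 0.5682 -0.1613  0.062 ]]
divider [[ 0.6859 -0.0986  0.032 ]
 [ 0.4754 -0.0935  0.032 ]]
jar/pot [[0.7542 0.2164 0.085 ]] [[0.5596 0.3546 0.066 ]]
```

```bash
cat >> h.py <<'E'
def go(x,y,z,deg,pr=True):
    """shift to TCP target, in tool axes after the turn; turn about tool z, degrees"""
    s=manip.get_state(); q=s["ee_rot"]; M=R.from_quat(np.r_[q[1:],q[0]]).as_matrix()
    yaw=np.degrees(np.arctan2(M[1,0],M[0,0])); a=np.radians(deg)
    X=np.array([np.cos(a),np.sin(a),0]);Y=np.array([X[1],-X[0],0]); d=np.array([x,y,z])-s["position"]
    print("t",s["clock"],"pos",s["position"].round(4),"yaw",yaw.round(2),"tilt",np.degrees(np.arccos(-M[2,2])).round(2),"turn z",(yaw-deg).round(2),"shift",[round(v*1000,1) for v in(d@X,d@Y,-d[2])],"mm  F",s["contact_force"].round(2),"w",round(s["width"],4),"g",round(s["gripper_force"],2))
E
python3 -c "from h import *; go(.468,.212,.204,16.3)"
python3 -m handwheel '[{"translation":[0,0,0],"angular":[0,0,5.4],"hand":0},{"translation":[0.008,-0.011,0],"angular":[0,0,0],"hand":0},{"translation":[0.015,-0.021,0],"angular":[0,0,0],"hand":0},{"translation":[0.02,-0.028,0],"angular":[0,0,0],"hand":0},{"translation":[0.02,-0.028,0],"angular":[0,0,0],"hand":0},{"translation":[0.02,-0.028,0],"angular":[0,0,0],"hand":0},{"translation":[0.02,-0.028,0],"angular":[0,0,0],"hand":0},{"translation":[0.02,-0.028,0],"angular":[0,0,0],"hand":0},{"translation":[0.02,-0.028,0],"angular":[0,0,0],"hand":0},{"translation":[0.02,-0.028,0],"angular":[0,0,0],"hand":0}]' 60
python3 -m handwheel '[{"translation":[0.02,-0.028,0],"angular":[0,0,0],"hand":0},{"translation":[0.02,-0.028,0],"angular":[0,0,0],"hand":0},{"translation":[0.02,-0.028,0],"angular":[0,0,0],"hand":0},{"translation":[0.02,-0.028,0],"angular":[0,0,0],"hand":0},{"translation":[0.02,-0.028,0],"angular":[0,0,0],"hand":0},{"translation":[0.02,-0.028,0],"angular":[0,0,0],"hand":0},{"translation":[0.02,-0.028,0],"angular":[0,0,0],"hand":0},{"translation":[0.02,-0.028,0],"angular":[0,0,0],"hand":0},{"translation":[0.02,-0.028,0],"angular":[0,0,0],"hand":0},{"translation":[0.015,-0.02,0],"angular":[0,0,0],"hand":0}]'
python3 -c "from h import *; go(.468,.212,.204,16.3)"
```

```text
t 0.1 pos [ 0.2136 -0.5333  0.2035] yaw 21.82 tilt 0.09 turn z 5.52 shift [np.float64(453.4), np.float64(-644.0), np.float64(-0.5)] mm  F [-0.2  -0.31 -0.24] w 0.0851 g 0.0
clock: 0.93
position: [0.3054, -0.2661, 0.2041]
ee_rot: [-0.0, 0.99, 0.144, 0.0]
contact_force: [1.7, 0.0, 0.4]
width: 0.0859
gripper_force: 0.0
clock: 1.77
position: [0.4149, 0.0502, 0.2042]
ee_rot: [-0.001, 0.989, 0.145, -0.0]
contact_force: [0.1, -0.4, -0.1]
width: 0.0855
gripper_force: 0.0
t 1.7667 pos [0.4149 0.0502 0.2042] yaw 16.66 tilt 0.08 turn z 0.36 shift [np.float64(96.3), np.float64(-140.4), np.float64(0.2)] mm  F [ 0.14 -0.42 -0.1 ] w 0.0855 g 0.0
```

```bash
python3 -m handwheel '[{"translation":[0.015,-0.022,0],"angular":[0,0,0.3],"hand":0},{"translation":[0.02,-0.028,0],"angular":[0,0,0],"hand":0},{"translation":[0.02,-0.028,0],"angular":[0,0,0],"hand":0},{"translation":[0.015,-0.022,0],"angular":[0,0,0],"hand":0},{"translation":[0.010,-0.016,0],"angular":[0,0,0],"hand":0},{"translation":[0.006,-0.010,0],"angular":[0,0,0],"hand":0},{"translation":[0.003,-0.005,0],"angular":[0,0,0],"hand":0},{"translation":[0,0,0],"angular":[0,0,0],"hand":0},{"translation":[0,0,0],"angular":[0,0,0],"hand":0}]'
python3 - <<'E'
from h import *
go(.468,.212,.204,16.3)
for n,b in (("top",(185,215,85,95)),("scene",(385,120,85,120))):
    im=manip.get_image(n)[:,:,::-1].copy(); cv2.imwrite(f"pics/{n}1.png",im)
a=cv2.imread("pics/top1.png");s=cv2.imread("pics/scene1.png")
cv2.imwrite("pics/over.png",np.hstack([cv2.resize(a[210:310,175:275],(400,400)),cv2.resize(s[130:250,380:500],(400,400))]))
E
```

```text
clock: 2.52
position: [0.4641, 0.1969, 0.2041]
ee_rot: [0.0, 0.99, 0.141, -0.0]
contact_force: [0.5, -0.4, 0.7]
width: 0.0852
gripper_force: 0.0
t 2.5167 pos [0.4641 0.1969 0.2041] yaw 16.15 tilt 0.07 turn z -0.15 shift [np.float64(8.0), np.float64(-13.4), np.float64(0.1)] mm  F [ 0.49 -0.38  0.67] w 0.0852 g 0.0
```

View pics/over.png

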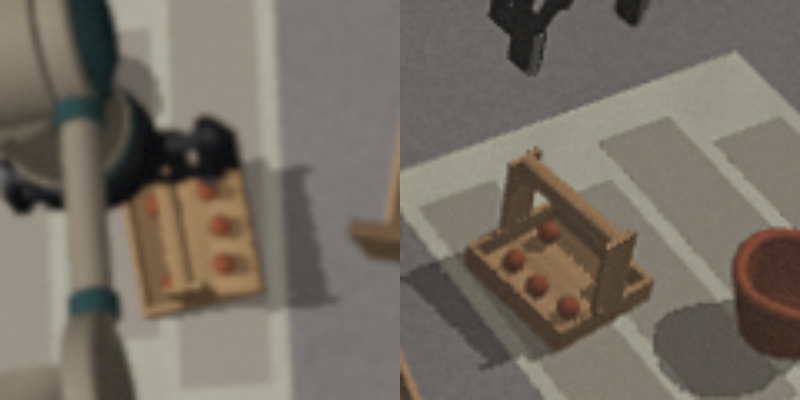

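The gripper stands short of the bar by about 15 mm and the caddy is undisturbed. I'll centre it and descend.

```bash
python3 -m handwheel '[{"translation":[0.004,-0.007,0.008],"angular":[0,0,0],"hand":0},{"translation":[0.004,-0.006,0.016],"angular":[0,0,0],"hand":0},{"translation":[0,0,0.02],"angular":[0,0,0],"hand":0},{"translation":[0,0,0.02],"angular":[0,0,0],"hand":0},{"translation":[0,0,0.02],"angular":[0,0,0],"hand":0},{"translation":[0,0,0.01],"angular":[0,0,0],"hand":0},{"translation":[0,0,0],"angular":[0,0,0],"hand":0},{"translation":[0,0,0],"angular":[0,0,0],"hand":0}]'
python3 - <<'E'
from h import *
go(.468,.212,.068,16.3)
im=manip.get_image("scene")[:,:,::-1].copy()
t=manip.get_image("top")[:,:,::-1].copy()
cv2.imwrite("pics/pre.png",np.hstack([cv2.resize(t[210:310,175:275],(400,400)),cv2.resize(im[130:250,380:500],(400,400))]))
E
```

```text
clock: 3.28
position: [0.4688, 0.2121, 0.1101]
ee_rot: [0.0, 0.99, 0.14, -0.0]
contact_force: [0.2, -0.5, 0.2]
width: 0.0856
gripper_force: 0.0
t 3.2833 pos [0.4688 0.2121 0.1101] yaw 16.08 tilt 0.04 turn z -0.22 shift [np.float64(-0.8), np.float64(-0.2), np.float64(42.1)] mm  F [ 0.15 -0.51  0.18] w 0.0856 g 0.0
```

View pics/pre.png

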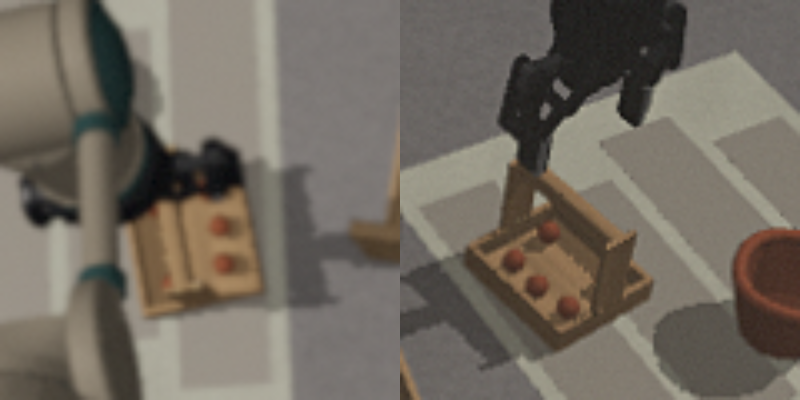

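The fingers straddle the bar line in both views. The fingertips in the scene picture are near (419,179) and (450,166), which I'll check against the TCP before descending.

```bash
python3 -c "
from h import *
print(plane('scene',[[419,179],[449.6,166],[434.3,172.5]],.123))"
```

```text
[[0.45367948 0.18472125 0.123     ]
 [0.43422548 0.27636323 0.123     ]
 [0.44407407 0.2299911  0.123     ]]
```

```bash
python3 -c "
from h import *
for z in (.123,.15,.18): print(z,plane('top',[[228,251],[185,259],[206.5,255]],z)[2],plane('scene',[[434.3,172.5]],z)[0])
def proj(n,P):
    c=manip.camera_info(n);q=c['orientation'];M=R.from_quat(np.r_[q[1:],q[0]])
    v=M.inv();rv=v.as_rotvec();return cv2.projectPoints(np.array(P,float).reshape(-1,1,3),rv,-v.as_matrix()@c['eye'],c['camera_matrix'],np.array([c['k1'],0,0,0,0.]))[0][:,0]
Y=np.array([.28,-.96,0])
T=np.array([.4688,.2121,.123])
print(proj('scene',[T+.043*Y,T-.043*Y]),proj('top',[T+.043*Y,T-.043*Y]))
s=cv2.imread('pics/pre.png'); 
"
```

```text
0.123 [0.48757916 0.24168623 0.123     ] [0.44407407 0.2299911  0.123     ]
0.15 [0.48292387 0.23452029 0.15      ] [0.46891716 0.21437772 0.15      ]
0.18 [0.47775133 0.22655814 0.18      ] [0.49652059 0.19702951 0.18      ]
[[418.25388818 187.78564133]
 [445.14102806 173.92431816]] [[230.13367213 259.01211204]
 [201.31668402 265.09620342]]
```

The offset is explained by the open fingertips sitting higher than assumed: the top view agrees laterally and the scene ray meets the TCP at z≈0.15. I'll descend and close gradually.

```bash
python3 -m handwheel '[{"translation":[-0.0005,0,0.012],"angular":[0,0,0],"hand":0},{"translation":[0,0,0.012],"angular":[0,0,0],"hand":0},{"translation":[0,0,0.012],"angular":[0,0,0],"hand":0},{"translation":[0,0,0.006],"angular":[0,0,0],"hand":0},{"translation":[0,0,0],"angular":[0,0,0],"hand":0.3},{"translation":[0,0,0],"angular":[0,0,0],"hand":0.5},{"translation":[0,0,0],"angular":[0,0,0],"hand":0.6},{"translation":[0,0,0],"angular":[0,0,0],"hand":0.65},{"translation":[0,0,0],"angular":[0,0,0],"hand":0.7},{"translation":[0,0,0],"angular":[0,0,0],"hand":0.74}]' 40
python3 - <<'E'
from h import *
go(.468,.212,.068,16.3)
im=manip.get_image("scene")[:,:,::-1].copy()
t=manip.get_image("top")[:,:,::-1].copy()
cv2.imwrite("pics/grasp.png",np.hstack([cv2.resize(t[210:310,175:275],(400,400)),cv2.resize(im[150:250,380:480],(400,400))]))
E
```

```text
clock: 4.22
position: [0.4688, 0.2122, 0.0688]
ee_rot: [-0.0, 0.99, 0.14, 0.001]
contact_force: [0.3, 0.1, 0.9]
width: 0.022
gripper_force: 0.0
t 4.2167 pos [0.4688 0.2122 0.0688] yaw 16.12 tilt 0.06 turn z -0.18 shift [np.float64(-0.8), np.float64(0.0), np.float64(0.8)] mm  F [0.27 0.1  0.85] w 0.022 g 0.0
```

View pics/grasp.png

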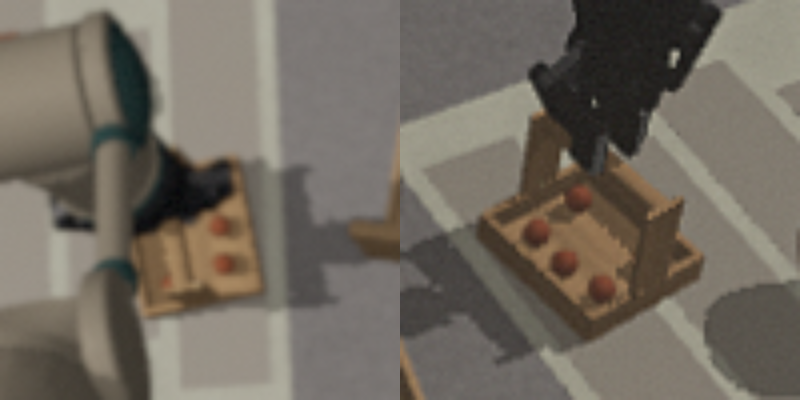

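The fingers straddle the middle of the bar with the beads in place. I'll close and lift.

```bash
python3 -m handwheel '[{"translation":[0,0,0],"angular":[0,0,0],"hand":0.78},{"translation":[0,0,0],"angular":[0,0,0],"hand":0.82},{"translation":[0,0,0],"angular":[0,0,0],"hand":0.86},{"translation":[0,0,0],"angular":[0,0,0],"hand":0.9},{"translation":[0,0,0],"angular":[0,0,0],"hand":1},{"translation":[0,0,0],"angular":[0,0,0],"hand":1},{"translation":[0,0,0],"angular":[0,0,0],"hand":1}]' 60
python3 -m handwheel '[{"translation":[0,0,-0.002],"angular":[0,0,0],"hand":1},{"translation":[0,0,-0.004],"angular":[0,0,0],"hand":1},{"translation":[0,0,-0.006],"angular":[0,0,0],"hand":1},{"translation":[0,0,-0.008],"angular":[0,0,0],"hand":1},{"translation":[0,0,-0.01],"angular":[0,0,0],"hand":1},{"translation":[0,0,-0.01],"angular":[0,0,0],"hand":1},{"translation":[0,0,-0.008],"angular":[0,0,0],"hand":1},{"translation":[0,0,-0.006],"angular":[0,0,0],"hand":1},{"translation":[0,0,-0.004],"angular":[0,0,0],"hand":1},{"translation":[0,0,0],"angular":[0,0,0],"hand":1}]'
python3 - <<'E'
from h import *
go(.468,.212,.235,16.3)
im=manip.get_image("scene")[:,:,::-1].copy()
cv2.imwrite("pics/lift.png",cv2.resize(im[120:250,360:490],(520,520)))
E
```

```text
clock: 4.9
position: [0.4683, 0.212, 0.0682]
ee_rot: [0.0, 0.99, 0.14, -0.0]
contact_force: [-0.1, -0.5, -0.5]
width: 0.0003
gripper_force: 0.0
clock: 5.73
position: [0.469, 0.2123, 0.1274]
ee_rot: [-0.0, 0.99, 0.14, 0.001]
contact_force: [-0.5, 0.3, 0.3]
width: -0.0
gripper_force: 0.0
t 5.7333 pos [0.469  0.2123 0.1274] yaw 16.12 tilt 0.12 turn z -0.18 shift [np.float64(-1.1), np.float64(0.0), np.float64(-107.6)] mm  F [-0.5   0.32  0.28] w -0.0 g 0.0
```

View pics/lift.png

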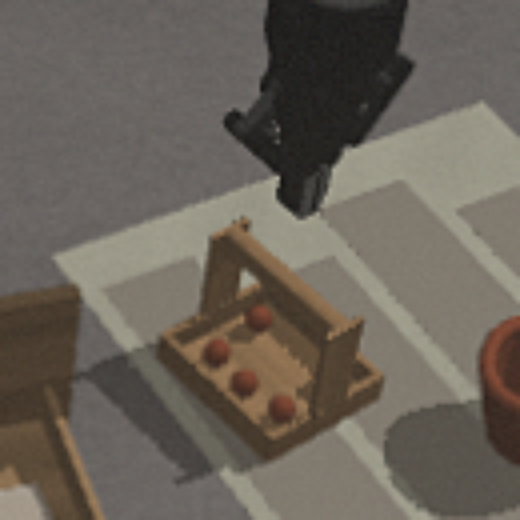

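The gripper closed on nothing (width 0). It passed above or beside the bar and the caddy was not disturbed. I'll measure the fingertip in both views.

```bash
cat >> h.py <<'E'
def proj(n,P):
    c=manip.camera_info(n);q=c['orientation'];v=R.from_quat(np.r_[q[1:],q[0]]).inv()
    return cv2.projectPoints(np.array(P,float).reshape(-1,1,3),v.as_rotvec(),-v.as_matrix()@c['eye'],c['camera_matrix'],np.array([c['k1'],0,0,0,0.]))[0][:,0]
E
python3 - <<'E'
from h import *
T=manip.get_state()["position"]
for n in ("scene","top"):
    im=manip.get_image(n)[:,:,::-1].copy(); cv2.imwrite(f"pics/{n}2.png",im)
    p=proj(n,[T])[0]; print(n,"expected tip",p)
    x,y=p.astype(int); g=im.max(2)[y-24:y+12,x-24:x+24]
    print(x-24,y-24)
    for r in g: print("".join("#" if v<50 else "+" if v<75 else "." for v in r))
E
```

```text
scene expected tip [432.07374378 179.59940064]
408 155
...........+########++####################+.....
.............#########################++#.......
..............#######################+..........
...............#####################+...........
................+###################+...........
.................###################............
..................+#############++#.............
...................+############++..............
....................+#########++++..............
......................#######+.#++..............
......................######+++#++..............
.....................#######+++#++..............
.....................#######+++#++..............
.....................#######++#++...............
.....................#######++#+................
......................#####+++#+................
.......................####+++#+................
........................###++##.................
.........................#++++..................
...........................+....................
................................................
.............+..
[... 1835 characters left out ...]
..............
...........+#################+..................
...........+##############+++...................
++.........+#############+......................
#+.........+###########++.......................
++.........+######+++++.........................
...........+###+.+..............................
...........++...................................
................................................
................................................
................................................
................................................
................................................
................................................
................................................
```

In the scene view the tip appears about 9 px too high. The top view shows no sideways error. So the real fingertips are about 25–28 mm higher than the reported z, and they closed just over the bar. A reported z of about 0.044 is safe in either case, since it stays clear of the beads and keeps the body above the bar. I'll retry there.

```bash
python3 -m handwheel '[{"translation":[-0.001,0,0],"angular":[0,0,0],"hand":0},{"translation":[0,0,0],"angular":[0,0,0],"hand":0},{"translation":[0,0,0],"angular":[0,0,0],"hand":0},{"translation":[0,0,0],"angular":[0,0,0],"hand":0},{"translation":[0,0,0],"angular":[0,0,0],"hand":0},{"translation":[0,0,0],"angular":[0,0,0],"hand":0},{"translation":[0,0,0.01],"angular":[0,0,0],"hand":0},{"translation":[0,0,0.015],"angular":[0,0,0],"hand":0},{"translation":[0,0,0.015],"angular":[0,0,0],"hand":0},{"translation":[0,0,0.01],"angular":[0,0,0],"hand":0}]' 40
python3 -m handwheel '[{"translation":[0,0,0.01],"angular":[0,0,0],"hand":0},{"translation":[0,0,0.008],"angular":[0,0,0],"hand":0},{"translation":[0,0,0.006],"angular":[0,0,0],"hand":0},{"translation":[0,0,0.005],"angular":[0,0,0],"hand":0},{"translation":[0,0,0.004],"angular":[0,0,0],"hand":0},{"translation":[0,0,0],"angular":[0,0,0],"hand":0.3},{"translation":[0,0,0],"angular":[0,0,0],"hand":0.5},{"translation":[0,0,0],"angular":[0,0,0],"hand":0.6},{"translation":[0,0,0],"angular":[0,0,0],"hand":0.65},{"translation":[0,0,0],"angular":[0,0,0],"hand":0.7}]'
python3 -m handwheel '[{"translation":[0,0,0],"angular":[0,0,0],"hand":0.74},{"translation":[0,0,0],"angular":[0,0,0],"hand":0.77},{"translation":[0,0,0],"angular":[0,0,0],"hand":0.8},{"translation":[0,0,0],"angular":[0,0,0],"hand":0.84},{"translation":[0,0,0],"angular":[0,0,0],"hand":0.9},{"translation":[0,0,0],"angular":[0,0,0],"hand":1},{"translation":[0,0,0],"angular":[0,0,0],"hand":1},{"translation":[0,0,0],"angular":[0,0,0],"hand":1}]' 60
```

```text
clock: 6.72
position: [0.4664, 0.2115, 0.0745]
ee_rot: [0.0, 0.99, 0.14, -0.001]
contact_force: [0.0, -0.3, 0.1]
width: 0.0856
gripper_force: 0.0
clock: 7.55
position: [0.4678, 0.2119, 0.0437]
ee_rot: [-0.0, 0.99, 0.14, 0.0]
contact_force: [1.0, -0.0, -0.6]
width: 0.0265
gripper_force: 0.0
clock: 8.22
position: [0.4672, 0.2118, 0.0431]
ee_rot: [0.0, 0.99, 0.14, -0.0]
contact_force: [-1.4, 1.0, -1.9]
width: 0.0127
gripper_force: 58.8
```

Gripped: width 13 mm, force 59 N. I'll lift smoothly.

```bash
python3 -m handwheel '[{"translation":[0,0,-0.001],"angular":[0,0,0],"hand":1},{"translation":[0,0,-0.003],"angular":[0,0,0],"hand":1},{"translation":[0,0,-0.005],"angular":[0,0,0],"hand":1},{"translation":[0,0,-0.007],"angular":[0,0,0],"hand":1},{"translation":[0,0,-0.009],"angular":[0,0,0],"hand":1},{"translation":[0,0,-0.01],"angular":[0,0,0],"hand":1},{"translation":[0,0,-0.01],"angular":[0,0,0],"hand":1},{"translation":[0,0,-0.01],"angular":[0,0,0],"hand":1},{"translation":[0,0,-0.01],"angular":[0,0,0],"hand":1},{"translation":[0,0,-0.01],"angular":[0,0,0],"hand":1}]'
python3 -m handwheel '[{"translation":[0,0,-0.01],"angular":[0,0,0],"hand":1},{"translation":[0,0,-0.01],"angular":[0,0,0],"hand":1},{"translation":[0,0,-0.01],"angular":[0,0,0],"hand":1},{"translation":[0,0,-0.01],"angular":[0,0,0],"hand":1},{"translation":[0,0,-0.01],"angular":[0,0,0],"hand":1},{"translation":[0,0,-0.01],"angular":[0,0,0],"hand":1},{"translation":[0,0,-0.009],"angular":[0,0,0],"hand":1},{"translation":[0,0,-0.006],"angular":[0,0,0],"hand":1},{"translation":[0,0,-0.004],"angular":[0,0,0],"hand":1},{"translation":[0,0,-0.002],"angular":[0,0,0],"hand":1}]'
python3 - <<'E'
from h import *
go(.577,-.021,.2,-3.7)
for n in ("scene","top"):
    im=manip.get_image(n)[:,:,::-1].copy(); cv2.imwrite(f"pics/{n}3.png",im)
t=cv2.imread("pics/top3.png");s=cv2.imread("pics/scene3.png")
cv2.imwrite("pics/held.png",np.hstack([cv2.resize(t[200:300,165:265],(400,400)),cv2.resize(s[80:205,355:480],(400,400))]))
E
```

```text
clock: 9.05
position: [0.4675, 0.2119, 0.1196]
ee_rot: [-0.0, 0.99, 0.14, 0.0]
contact_force: [-0.0, -0.6, -3.1]
width: 0.0132
gripper_force: 58.6
clock: 9.88
position: [0.4676, 0.2119, 0.1999]
ee_rot: [0.0, 0.99, 0.14, 0.0]
contact_force: [0.7, -0.5, -2.8]
width: 0.0125
gripper_force: 58.6
t 9.8833 pos [0.4676 0.2119 0.1999] yaw 16.12 tilt 0.04 turn z 19.82 shift [np.float64(124.2), np.float64(225.4), np.float64(-0.1)] mm  F [ 0.7  -0.46 -2.77] w 0.0125 g 58.55
```

View pics/held.png

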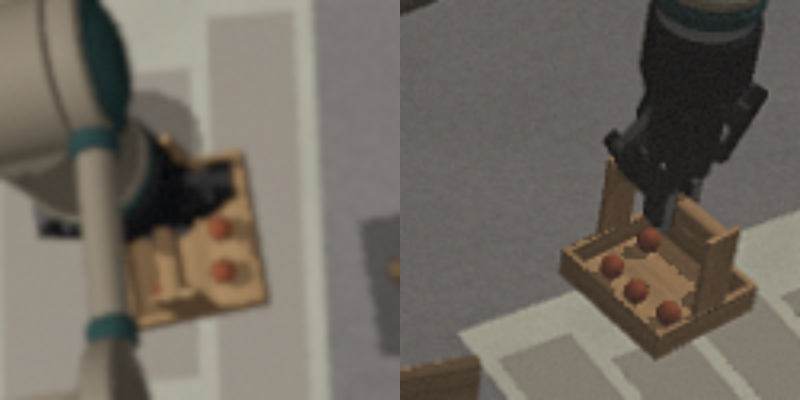

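The caddy is held level with the beads in it. In the held crop, the right rim corners are at about (245,155) and (268,300) in the top half, and the rim corners in the scene half are at about (562,250), (657,340) and (753,285). I'll use these to check the caddy's offset from the TCP.

Run:
```python
from h import *
np.set_printoptions(precision=4,suppress=True)
for z in (.181,):
    p=plane("top",np.array([[245,155],[268,300]])/4+[165,200],z); d=p[0]-p[1]; L=np.linalg.norm(d); u=d/L; n=np.array([-u[1],u[0],0])
    print(z,p,L,np.degrees(np.arctan2(d[1],d[0])),p.mean(0)+.0475*n)
    q=plane("scene",(np.array([[562,250],[657,340],[753,285]])-[400,0])/3.2+[355,80],z); print(q,q[[0,2]].mean(0),np.linalg.norm(np.diff(q,axis=0),axis=1))
```

```text
0.181 [[0.5277 0.1759 0.181 ]
 [0.4269 0.1484 0.181 ]] 0.10449828916702487 15.235622420704436 [0.4649 0.208  0.181 ]
[[0.4318 0.1522 0.181 ]
 [0.5393 0.1797 0.181 ]
 [0.5087 0.2707 0.181 ]] [0.4703 0.2115 0.181 ] [0.1109 0.096 ]
```

```bash
python3 -m handwheel '[{"translation":[0,0,0],"angular":[0,0,0.6],"hand":1},{"translation":[0,0,0],"angular":[0,0,1.4],"hand":1},{"translation":[0,0,0],"angular":[0,0,2.2],"hand":1},{"translation":[0,0,0],"angular":[0,0,2.8],"hand":1},{"translation":[0,0,0],"angular":[0,0,3],"hand":1},{"translation":[0,0,0],"angular":[0,0,3],"hand":1},{"translation":[0,0,0],"angular":[0,0,2.8],"hand":1},{"translation":[0,0,0],"angular":[0,0,2.2],"hand":1},{"translation":[0,0,0],"angular":[0,0,1.2],"hand":1},{"translation":[0,0,0],"angular":[0,0,0.6],"hand":1}]'
python3 -m handwheel '[{"translation":[0.001,0.002,0],"angular":[0,0,0],"hand":1},{"translation":[0.0025,0.0045,0],"angular":[0,0,0],"hand":1},{"translation":[0.004,0.007,0],"angular":[0,0,0],"hand":1},{"translation":[0.005,0.009,0],"angular":[0,0,0],"hand":1},{"translation":[0.006,0.011,0],"angular":[0,0,0],"hand":1},{"translation":[0.006,0.011,0],"angular":[0,0,0],"hand":1},{"translation":[0.006,0.011,0],"angular":[0,0,0],"hand":1},{"translation":[0.006,0.011,0],"angular":[0,0,0],"hand":1},{"translation":[0.006,0.011,0],"angular":[0,0,0],"hand":1},{"translation":[0.006,0.011,0],"angular":[0,0,0],"hand":1}]'
python3 -m handwheel '[{"translation":[0.006,0.011,0],"angular":[0,0,0],"hand":1},{"translation":[0.006,0.011,0],"angular":[0,0,0],"hand":1},{"translation":[0.006,0.011,0],"angular":[0,0,0],"hand":1},{"translation":[0.006,0.011,0],"angular":[0,0,0],"hand":1},{"translation":[0.006,0.011,0],"angular":[0,0,0],"hand":1},{"translation":[0.006,0.011,0],"angular":[0,0,0],"hand":1},{"translation":[0.006,0.011,0],"angular":[0,0,0],"hand":1},{"translation":[0.006,0.011,0],"angular":[0,0,0],"hand":1},{"translation":[0.005,0.009,0],"angular":[0,0,0],"hand":1},{"translation":[0.004,0.007,0],"angular":[0,0,0],"hand":1}]'
python3 -c "from h import *; go(.577,-.021,.2,-3.7)"
```

```text
clock: 10.82
position: [0.4672, 0.2118, 0.1989]
ee_rot: [0.0, 0.999, -0.033, -0.0]
contact_force: [-0.7, -0.1, -3.7]
width: 0.0128
gripper_force: 58.6
clock: 11.65
position: [0.5108, 0.1189, 0.1993]
ee_rot: [0.0, 0.999, -0.032, 0.0]
contact_force: [0.2, 0.3, -2.9]
width: 0.0128
gripper_force: 58.6
clock: 12.48
position: [0.561, 0.0117, 0.1992]
ee_rot: [0.0, 0.999, -0.032, 0.0]
contact_force: [-0.6, 0.4, -4.0]
width: 0.0131
gripper_force: 58.6
t 12.4833 pos [0.561  0.0117 0.1992] yaw -3.71 tilt 0.02 turn z -0.01 shift [np.float64(18.1), np.float64(31.5), np.float64(-0.8)] mm  F [-0.56  0.44 -3.97] w 0.0131 g 58.56
```

```bash
python3 -m handwheel '[{"translation":[0.004,0.007,0],"angular":[0,0,0],"hand":1},{"translation":[0.004,0.007,0],"angular":[0,0,0],"hand":1},{"translation":[0.004,0.006,0],"angular":[0,0,0],"hand":1},{"translation":[0.003,0.005,0],"angular":[0,0,0],"hand":1},{"translation":[0.002,0.004,0],"angular":[0,0,0],"hand":1},{"translation":[0.001,0.002,0],"angular":[0,0,0],"hand":1},{"translation":[0,0.0005,0],"angular":[0,0,0],"hand":1},{"translation":[0,0,0.001],"angular":[0,0,0],"hand":1},{"translation":[0,0,0.003],"angular":[0,0,0],"hand":1},{"translation":[0,0,0.006],"angular":[0,0,0],"hand":1}]'
python3 -m handwheel '[{"translation":[0,0,0.009],"angular":[0,0,0],"hand":1},{"translation":[0,0,0.01],"angular":[0,0,0],"hand":1},{"translation":[0,0,0.01],"angular":[0,0,0],"hand":1},{"translation":[0,0,0.01],"angular":[0,0,0],"hand":1},{"translation":[0,0,0.01],"angular":[0,0,0],"hand":1},{"translation":[0,0,0.01],"angular":[0,0,0],"hand":1},{"translation":[0,0,0.008],"angular":[0,0,0],"hand":1},{"translation":[0,0,0.006],"angular":[0,0,0],"hand":1},{"translation":[0,0,0.004],"angular":[0,0,0],"hand":1},{"translation":[0,0,0],"angular":[0,0,0],"hand":1}]'
python3 - <<'E'
from h import *
go(.577,-.021,.069,-3.7)
for n in ("scene","top"):
    im=manip.get_image(n)[:,:,::-1].copy(); cv2.imwrite(f"pics/{n}4.png",im)
t=cv2.imread("pics/top4.png");s=cv2.imread("pics/scene4.png")
cv2.imwrite("pics/above.png",np.hstack([cv2.resize(t[170:290,260:380],(400,400)),cv2.resize(s[170:300,250:380],(400,400))]))
E
```

```text
clock: 13.32
position: [0.5766, -0.0193, 0.1897]
ee_rot: [0.0, 0.999, -0.032, 0.001]
contact_force: [0.7, -1.4, -3.5]
width: 0.0129
gripper_force: 58.6
clock: 14.15
position: [0.5758, -0.0196, 0.1113]
ee_rot: [-0.0, 0.999, -0.032, -0.001]
contact_force: [-0.2, 0.1, -3.1]
width: 0.0129
gripper_force: 58.6
t 14.15 pos [ 0.5758 -0.0196  0.1113] yaw -3.68 tilt 0.09 turn z 0.02 shift [np.float64(1.3), np.float64(1.3), np.float64(42.3)] mm  F [-0.21  0.11 -3.08] w 0.0129 g 58.56
```

View pics/above.png

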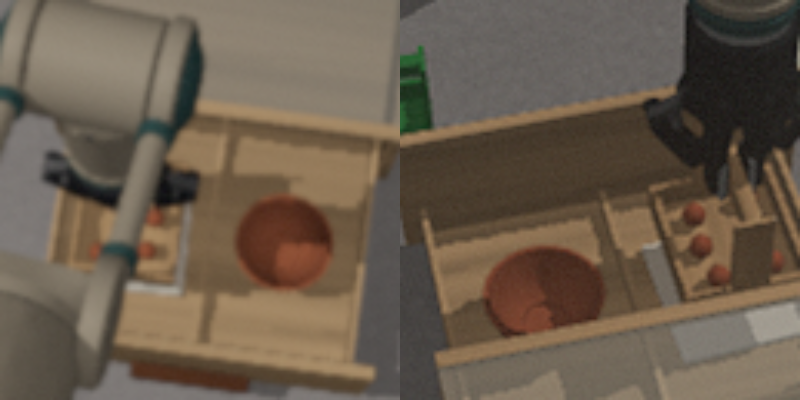

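The caddy hangs over the tile and clear of the walls, and the bowl is untouched in the right bay. I'll lower to just above the tile.

```bash
python3 -m handwheel '[{"translation":[0.0006,0.0006,0.003],"angular":[0,0,0],"hand":1},{"translation":[0.0006,0.0006,0.006],"angular":[0,0,0],"hand":1},{"translation":[0,0,0.007],"angular":[0,0,0],"hand":1},{"translation":[0,0,0.007],"angular":[0,0,0],"hand":1},{"translation":[0,0,0.006],"angular":[0,0,0],"hand":1},{"translation":[0,0,0.004],"angular":[0,0,0],"hand":1},{"translation":[0,0,0.002],"angular":[0,0,0],"hand":1},{"translation":[0,0,0.001],"angular":[0,0,0],"hand":1},{"translation":[0,0,0],"angular":[0,0,0],"hand":1},{"translation":[0,0,0],"angular":[0,0,0],"hand":1}]'
python3 -m handwheel '[{"translation":[0,0,0.001],"angular":[0,0,0],"hand":1},{"translation":[0,0,0.001],"angular":[0,0,0],"hand":1},{"translation":[0,0,0.001],"angular":[0,0,0],"hand":1},{"translation":[0,0,0.001],"angular":[0,0,0],"hand":1},{"translation":[0,0,0],"angular":[0,0,0],"hand":1}]'
python3 -m handwheel '[{"translation":[0,0,0.001],"angular":[0,0,0],"hand":1},{"translation":[0,0,0],"angular":[0,0,0],"hand":1}]'
```

```text
clock: 15.08
position: [0.5776, -0.0209, 0.0765]
ee_rot: [0.0, 0.999, -0.032, 0.0]
contact_force: [0.8, -0.0, -3.0]
width: 0.013
gripper_force: 58.6
clock: 15.5
position: [0.5773, -0.0209, 0.0721]
ee_rot: [0.0, 0.999, -0.032, -0.0]
contact_force: [0.1, -0.0, -3.0]
width: 0.0128
gripper_force: 58.6
clock: 15.67
position: [0.5773, -0.0209, 0.0711]
ee_rot: [0.0, 0.999, -0.032, -0.0]
contact_force: [-0.7, 0.1, -3.2]
width: 0.0128
gripper_force: 58.6
```

```bash
python3 -m handwheel '[{"translation":[0,0,0.001],"angular":[0,0,0],"hand":1},{"translation":[0,0,0],"angular":[0,0,0],"hand":1}]'
python3 -m handwheel '[{"translation":[0,0,0.0006],"angular":[0,0,0],"hand":1},{"translation":[0,0,0],"angular":[0,0,0],"hand":1}]'
python3 -m handwheel '[{"translation":[0,0,0.0005],"angular":[0,0,0],"hand":1},{"translation":[0,0,0],"angular":[0,0,0],"hand":1}]'
python3 -m handwheel '[{"translation":[0,0,0.0005],"angular":[0,0,0],"hand":1},{"translation":[0,0,0],"angular":[0,0,0],"hand":1}]'
```

```text
clock: 15.83
position: [0.5773, -0.0209, 0.0701]
ee_rot: [0.0, 0.999, -0.032, -0.0]
contact_force: [0.1, -0.4, -3.7]
width: 0.0129
gripper_force: 58.6
clock: 16.0
position: [0.5774, -0.0209, 0.0696]
ee_rot: [0.0, 0.999, -0.032, -0.0]
contact_force: [0.9, -1.0, -3.5]
width: 0.0128
gripper_force: 58.6
clock: 16.17
position: [0.5774, -0.0209, 0.0691]
ee_rot: [0.0, 0.999, -0.032, 0.0]
contact_force: [-0.3, -0.2, -4.6]
width: 0.0128
gripper_force: 58.6
clock: 16.33
position: [0.5774, -0.0209, 0.069]
ee_rot: [0.0, 0.999, -0.032, 0.0]
contact_force: [-0.5, -0.6, -0.2]
width: 0.0127
gripper_force: 59.0
```

Touchdown at z = 0.069, as predicted, with the load now off the tool. I'll release and rise.

```bash
python3 -m handwheel '[{"translation":[0,0,0],"angular":[0,0,0],"hand":0.8},{"translation":[0,0,0],"angular":[0,0,0],"hand":0.7},{"translation":[0,0,0],"angular":[0,0,0],"hand":0.6},{"translation":[0,0,0],"angular":[0,0,0],"hand":0.5},{"translation":[0,0,0],"angular":[0,0,0],"hand":0.45},{"translation":[0,0,0],"angular":[0,0,0],"hand":0.45},{"translation":[0,0,0],"angular":[0,0,0],"hand":0.45},{"translation":[0,0,0],"angular":[0,0,0],"hand":0.45}]' 30
python3 -m handwheel '[{"translation":[0,0,-0.004],"angular":[0,0,0],"hand":0.45},{"translation":[0,0,-0.01],"angular":[0,0,0],"hand":0.45},{"translation":[0,0,-0.015],"angular":[0,0,0],"hand":0.45},{"translation":[0,0,-0.02],"angular":[0,0,0],"hand":0.45},{"translation":[0,0,-0.02],"angular":[0,0,0],"hand":0.45},{"translation":[0,0,-0.02],"angular":[0,0,0],"hand":0.45},{"translation":[0,0,-0.02],"angular":[0,0,0],"hand":0.45},{"translation":[0,0,-0.015],"angular":[0,0,0],"hand":0.45},{"translation":[0,0,-0.005],"angular":[0,0,0],"hand":0.45},{"translation":[0,0,0],"angular":[0,0,0],"hand":1}]'
python3 - <<'E'
from h import *
go(.39,-.08,.198,-3.7)
for n in ("scene","top"):
    im=manip.get_image(n)[:,:,::-1].copy(); cv2.imwrite(f"pics/{n}5.png",im)
s=cv2.imread("pics/scene5.png"); h=cv2.cvtColor(s,cv2.COLOR_BGR2HSV)
m=(((h[...,0]<9)|(h[...,0]>175))&(h[...,1]>120)&(h[...,2]>60)).astype(np.uint8); m[:,:330]=0;m[:,410:]=0;m[:200]=0;m[300:]=0
n,_,st,ce=cv2.connectedComponentsWithStats(m)
for a,c in zip(st[1:],ce[1:]):
    if a[4]>8: print("bead?",c.round(1),a[4],plane("scene",[c],.026+.014)[0].round(3))
E
```

```text
clock: 17.0
position: [0.5774, -0.0209, 0.0687]
ee_rot: [0.0, 0.999, -0.032, 0.0]
contact_force: [0.2, 0.5, 0.3]
width: 0.047
gripper_force: 0.0
clock: 17.83
position: [0.5785, -0.0211, 0.2]
ee_rot: [0.0, 0.999, -0.032, 0.002]
contact_force: [-0.1, -1.1, -0.3]
width: 0.0362
gripper_force: 0.0
t 17.8333 pos [ 0.5785 -0.0211  0.2   ] yaw -3.68 tilt 0.25 turn z 0.02 shift [np.float64(-184.3), np.float64(71.0), np.float64(2.0)] mm  F [-0.06 -1.12 -0.31] w 0.0362 g 0.0
bead? [344.5 251. ] 25 [ 0.548 -0.037  0.04 ]
bead? [346.7 261.2] 20 [ 0.578 -0.042  0.04 ]
```

Released cleanly. Next I'll move in front of the drawer's middle with the fingers shut.

```bash
python3 -m handwheel '[{"translation":[-0.008,0.003,0],"angular":[0,0,0],"hand":1},{"translation":[-0.016,0.006,0],"angular":[0,0,0],"hand":1},{"translation":[-0.022,0.008,0],"angular":[0,0,0],"hand":1},{"translation":[-0.024,0.010,0],"angular":[0,0,0],"hand":1},{"translation":[-0.024,0.010,0],"angular":[0,0,0],"hand":1},{"translation":[-0.024,0.010,0],"angular":[0,0,0],"hand":1},{"translation":[-0.024,0.010,0],"angular":[0,0,0],"hand":1},{"translation":[-0.022,0.008,0],"angular":[0,0,0],"hand":1},{"translation":[-0.015,0.005,0],"angular":[0,0,0],"hand":1},{"translation":[-0.008,0.002,0],"angular":[0,0,0],"hand":1}]'
python3 -m handwheel '[{"translation":[0,0,0],"angular":[0,0,0],"hand":1},{"translation":[0,0,0.008],"angular":[0,0,0],"hand":1},{"translation":[0,0,0.018],"angular":[0,0,0],"hand":1},{"translation":[0,0,0.024],"angular":[0,0,0],"hand":1},{"translation":[0,0,0.024],"angular":[0,0,0],"hand":1},{"translation":[0,0,0.024],"angular":[0,0,0],"hand":1},{"translation":[0,0,0.024],"angular":[0,0,0],"hand":1},{"translation":[0,0,0.018],"angular":[0,0,0],"hand":1},{"translation":[0,0,0.008],"angular":[0,0,0],"hand":1},{"translation":[0,0,0],"angular":[0,0,0],"hand":1}]'
python3 - <<'E'
from h import *
go(.4385,-.0825,.048,-3.7)
# verify caddy on the tile: beads and bar from the (now less hidden) views
for n in ("scene","top"):
    im=manip.get_image(n)[:,:,::-1].copy(); cv2.imwrite(f"pics/{n}6.png",im)
    h=cv2.cvtColor(im,cv2.COLOR_BGR2HSV)
    m=(((h[...,0]<10)|(h[...,0]>175))&(h[...,1]>110)&(h[...,2]>50)).astype(np.uint8)
    x0,x1,y0,y1=(330,410,200,300) if n=="scene" else (265,326,200,270)
    k=np.zeros_like(m);k[y0:y1,x0:x1]=1
    _,_,st,ce=cv2.connectedComponentsWithStats(m*k)
    for a,c in zip(st[1:],ce[1:]):
        if a[4]>6: print(n,c.round(1),a[4],plane(n,[c],.04)[0].round(3))
E
```

```text
clock: 18.77
position: [0.3833, -0.0806, 0.1969]
ee_rot: [-0.0, 0.999, -0.033, -0.001]
contact_force: [0.8, 0.3, -0.2]
width: 0.0001
gripper_force: 0.0
clock: 19.6
position: [0.3855, -0.08, 0.0476]
ee_rot: [-0.001, 0.999, -0.032, -0.002]
contact_force: [0.3, 1.6, -0.1]
width: -0.0001
gripper_force: 0.0
t 19.6 pos [ 0.3855 -0.08    0.0476] yaw -3.65 tilt 0.26 turn z 0.05 shift [np.float64(53.1), np.float64(-0.9), np.float64(-0.4)] mm  F [ 0.31  1.58 -0.09] w -0.0001 g 0.0
scene [344.6 251.3] 32 [ 0.549 -0.037  0.04 ]
scene [346.6 261.2] 29 [ 0.578 -0.042  0.04 ]
top [293.1 227.7] 12 [0.608 0.003 0.04 ]
top [307. 228.] 9 [ 0.61  -0.041  0.04 ]
top [307.1 237.9] 8 [ 0.578 -0.044  0.04 ]
top [304.7 247.1] 9 [ 0.549 -0.038  0.04 ]
```

The visible beads lie inside the caddy footprint. I'll push gently along tool x.

```bash
python3 -m handwheel '[{"translation":[0.004,0,0],"angular":[0,0,0],"hand":1},{"translation":[0.008,0,0],"angular":[0,0,0],"hand":1},{"translation":[0.008,0,0],"angular":[0,0,0],"hand":1},{"translation":[0.008,0,0],"angular":[0,0,0],"hand":1},{"translation":[0.006,0,0],"angular":[0,0,0],"hand":1},{"translation":[0.003,0,0],"angular":[0,0,0],"hand":1},{"translation":[0.003,0,0],"angular":[0,0,0],"hand":1},{"translation":[0.003,0,0],"angular":[0,0,0],"hand":1},{"translation":[0.003,0,0],"angular":[0,0,0],"hand":1},{"translation":[0.003,0,0],"angular":[0,0,0],"hand":1}]'
python3 -m handwheel '[{"translation":[0.003,0,0],"angular":[0,0,0],"hand":1},{"translation":[0.003,0,0],"angular":[0,0,0],"hand":1},{"translation":[0.003,0,0],"angular":[0,0,0],"hand":1},{"translation":[0.003,0,0],"angular":[0,0,0],"hand":1},{"translation":[0.004,0,0],"angular":[0,0,0],"hand":1},{"translation":[0.004,0,0],"angular":[0,0,0],"hand":1},{"translation":[0.005,0,0],"angular":[0,0,0],"hand":1},{"translation":[0.005,0,0],"angular":[0,0,0],"hand":1},{"translation":[0.005,0,0],"angular":[0,0,0],"hand":1},{"translation":[0.005,0,0],"angular":[0,0,0],"hand":1}]'
python3 -c "
from h import *
go(.637,-.096,.048,-3.7)"
```

```text
clock: 20.53
position: [0.4351, -0.0839, 0.0496]
ee_rot: [0.0, 0.999, -0.032, -0.0]
contact_force: [-0.4, -0.3, -0.5]
width: 0.0001
gripper_force: 0.0
clock: 21.37
position: [0.4755, -0.0865, 0.0496]
ee_rot: [0.0, 0.999, -0.032, -0.0]
contact_force: [-0.8, -0.5, -0.3]
width: -0.0
gripper_force: 0.0
t 21.3667 pos [ 0.4755 -0.0865  0.0496] yaw -3.68 tilt 0.01 turn z 0.02 shift [np.float64(161.8), np.float64(-0.9), np.float64(1.6)] mm  F [-0.83 -0.47 -0.28] w -0.0 g 0.0
```

```bash
cat > d.py <<'E'
from h import *
im=manip.get_image("top")[:,:,::-1].copy(); cv2.imwrite("pics/topd.png",im)
# right part of front panel: bright tan strip; scan along cabinet x at y=-0.225 and -0.205 (z .126)
h=cv2.cvtColor(im,cv2.COLOR_BGR2HSV)
for w in(-.205,-.17,):
    X=np.arange(.42,.70,.005); uv=proj("top",[[x,w-.065*(x-.45),.126] for x in X])
    print(w," ".join(f"{int(x*1000)}:{h[int(round(v)),int(round(u)),2]}" for x,(u,v) in zip(X,uv)))
E
python3 d.py
```

```text
-0.205 420:123 425:124 430:124 435:123 440:125 445:123 450:121 455:92 460:81 465:73 470:74 475:76 480:101 485:115 490:128 495:163 500:162 505:151 510:141 515:143 520:157 525:161 530:157 535:156 540:150 545:118 550:108 555:114 560:112 565:113 570:114 575:117 580:115 585:114 590:113 595:110 600:106 605:107 610:108 615:104 620:118 625:145 630:146 635:145 640:108 645:101 650:101 655:130 660:155 665:160 670:136 675:132 680:134 685:132 690:118 695:128
-0.17 420:124 425:123 430:124 435:122 440:123 445:123 450:124 455:93 460:80 465:78 470:75 475:75 480:78 485:110 490:121 495:154 500:161 505:153 510:145 515:148 520:155 525:160 530:161 535:159 540:151 545:140 550:118 555:105 560:105 565:120 570:129 575:133 580:138 585:142 590:145 595:144 600:140 605:137 610:127 615:119 620:116 625:129 630:140 635:146 640:129 645:109 650:104 655:117 660:141 665:163 670:158 675:135 680:132 685:133 690:123 695:119
```

The drawer has already moved about 50 mm, so the contact face is about 25 mm ahead of the TCP. About 149 mm remain, and the friction load is low. Continuing.

```bash
python3 -m handwheel '[{"translation":[0.006,0,0],"angular":[0,0,0],"hand":1},{"translation":[0.007,0,0],"angular":[0,0,0],"hand":1},{"translation":[0.007,0,0],"angular":[0,0,0],"hand":1},{"translation":[0.007,0,0],"angular":[0,0,0],"hand":1},{"translation":[0.007,0,0],"angular":[0,0,0],"hand":1},{"translation":[0.007,0,0],"angular":[0,0,0],"hand":1},{"translation":[0.007,0,0],"angular":[0,0,0],"hand":1},{"translation":[0.007,0,0],"angular":[0,0,0],"hand":1},{"translation":[0.007,0,0],"angular":[0,0,0],"hand":1},{"translation":[0.007,0,0],"angular":[0,0,0],"hand":1}]'
python3 -m handwheel '[{"translation":[0.007,0,0],"angular":[0,0,0],"hand":1},{"translation":[0.007,0,0],"angular":[0,0,0],"hand":1},{"translation":[0.006,0,0],"angular":[0,0,0],"hand":1},{"translation":[0.006,0,0],"angular":[0,0,0],"hand":1},{"translation":[0.005,0,0],"angular":[0,0,0],"hand":1},{"translation":[0.005,0,0],"angular":[0,0,0],"hand":1},{"translation":[0.004,0,0],"angular":[0,0,0],"hand":1},{"translation":[0.003,0,0],"angular":[0,0,0],"hand":1},{"translation":[0.003,0,0],"angular":[0,0,0],"hand":1},{"translation":[0.002,0,0],"angular":[0,0,0],"hand":1}]'
python3 d.py; python3 -c "
from h import *
go(.624,-.096,.048,-3.7)"
```

```text
clock: 22.25
position: [0.5446, -0.091, 0.0496]
ee_rot: [0.0, 0.999, -0.032, -0.0]
contact_force: [-2.2, 0.2, 0.1]
width: 0.0001
gripper_force: 0.0
clock: 23.08
position: [0.5921, -0.094, 0.0497]
ee_rot: [0.0, 0.999, -0.032, 0.0]
contact_force: [-1.4, -0.6, -0.3]
width: -0.0002
gripper_force: 0.0
-0.205 420:125 425:126 430:125 435:124 440:127 445:126 450:123 455:125 460:124 465:122 470:124 475:123 480:125 485:124 490:125 495:125 500:123 505:126 510:125 515:125 520:125 525:125 530:126 535:125 540:126 545:126 550:126 555:124 560:94 565:87 570:78 575:76 580:73 585:78 590:77 595:80 600:119 605:120 610:142 615:147 620:142 625:153 630:162 635:161 640:121 645:110 650:106 655:131 660:158 665:161 670:141 675:139 680:140 685:141 690:138 695:139
-0.17 420:125 425:125 430:125 435:124 440:124 445:124 450:127 455:128 460:123 465:125 470:125 475:121 480:120 485:123 490:123 495:126 500:124 505:123 510:123 515:122 520:123 525:121 530:122 535:122 540:124 545:125 550:124 555:126 560:114 565:83 570:82 575:75 580:75 585:79 590:77 595:79 600:109 605:118 610:139 615:150 620:148 625:153 630:157 635:163 640:144 645:121 650:108 655:119 660:142 665:165 670:157 675:120 680:118 685:119 690:121 695:120
t 23.1333 pos [ 0.5926 -0.094   0.0498] yaw -3.69 tilt 0.06 turn z 0.01 shift [np.float64(31.4), np.float64(-0.1), np.float64(1.8)] mm  F [-1.15 -0.28  0.55] w -0.0001 g 0.0
```

Force is about 1.5 N, as expected for friction. About 31 mm remain, so I'll take finer steps.

```bash
python3 -m handwheel '[{"translation":[0.003,0,0],"angular":[0,0,0],"hand":1},{"translation":[0.003,0,0],"angular":[0,0,0],"hand":1},{"translation":[0.003,0,0],"angular":[0,0,0],"hand":1},{"translation":[0.003,0,0],"angular":[0,0,0],"hand":1},{"translation":[0.003,0,0],"angular":[0,0,0],"hand":1},{"translation":[0.003,0,0],"angular":[0,0,0],"hand":1},{"translation":[0.002,0,0],"angular":[0,0,0],"hand":1},{"translation":[0.001,0,0],"angular":[0,0,0],"hand":1}]'
python3 -m handwheel '[{"translation":[0.001,0,0],"angular":[0,0,0],"hand":1},{"translation":[0.001,0,0],"angular":[0,0,0],"hand":1},{"translation":[0.001,0,0],"angular":[0,0,0],"hand":1}]'
python3 -m handwheel '[{"translation":[0.001,0,0],"angular":[0,0,0],"hand":1},{"translation":[0.001,0,0],"angular":[0,0,0],"hand":1}]'
python3 -m handwheel '[{"translation":[0.001,0,0],"angular":[0,0,0],"hand":1},{"translation":[0.001,0,0],"angular":[0,0,0],"hand":1}]'
```

```text
clock: 23.8
position: [0.6133, -0.0953, 0.0497]
ee_rot: [0.0, 0.999, -0.032, 0.0]
contact_force: [-1.2, 0.1, -0.6]
width: 0.0004
gripper_force: 0.0
clock: 24.05
position: [0.6156, -0.0955, 0.0497]
ee_rot: [0.0, 0.999, -0.032, -0.0]
contact_force: [-2.2, 1.0, 0.4]
width: -0.0002
gripper_force: 0.0
clock: 24.22
position: [0.6177, -0.0956, 0.0497]
ee_rot: [-0.0, 0.999, -0.032, -0.0]
contact_force: [-1.0, 0.2, -0.0]
width: 0.0
gripper_force: 0.0
clock: 24.38
position: [0.6198, -0.0957, 0.0497]
ee_rot: [0.0, 0.999, -0.032, 0.0]
contact_force: [-1.9, 0.6, 1.5]
width: -0.0002
gripper_force: 0.0
```

```bash
python3 -m handwheel '[{"translation":[0.001,0,0],"angular":[0,0,0],"hand":1},{"translation":[0.001,0,0],"angular":[0,0,0],"hand":1}]'
python3 -m handwheel '[{"translation":[0.001,0,0],"angular":[0,0,0],"hand":1},{"translation":[0.001,0,0],"angular":[0,0,0],"hand":1}]'
python3 -m handwheel '[{"translation":[0.001,0,0],"angular":[0,0,0],"hand":1},{"translation":[0,0,0],"angular":[0,0,0],"hand":1}]'
```

```text
clock: 24.55
position: [0.6218, -0.0959, 0.0497]
ee_rot: [0.0, 0.999, -0.032, -0.0]
contact_force: [-1.7, 0.4, 0.6]
width: -0.0001
gripper_force: 0.0
clock: 24.72
position: [0.6238, -0.096, 0.0497]
ee_rot: [0.0, 0.999, -0.032, -0.0]
contact_force: [-1.4, 0.5, -1.0]
width: -0.0002
gripper_force: 0.0
clock: 24.88
position: [0.6252, -0.0962, 0.0497]
ee_rot: [0.0, 0.999, -0.032, 0.0]
contact_force: [-0.5, 0.3, -0.2]
width: -0.0004
gripper_force: 0.0
```

```bash
python3 -m handwheel '[{"translation":[0.001,0,0],"angular":[0,0,0],"hand":1},{"translation":[0,0,0],"angular":[0,0,0],"hand":1}]';python3 d.py
```

```text
clock: 25.05
position: [0.626, -0.0962, 0.0497]
ee_rot: [0.0, 0.999, -0.032, 0.0]
contact_force: [0.2, 0.7, -0.4]
width: 0.0003
gripper_force: 0.0
-0.205 420:126 425:126 430:126 435:124 440:125 445:125 450:123 455:126 460:125 465:123 470:123 475:124 480:124 485:123 490:123 495:125 500:124 505:124 510:125 515:126 520:126 525:126 530:128 535:127 540:126 545:126 550:126 555:125 560:129 565:128 570:128 575:127 580:126 585:128 590:118 595:87 600:81 605:75 610:77 615:79 620:80 625:75 630:97 635:117 640:113 645:106 650:99 655:101 660:112 665:122 670:137 675:138 680:136 685:135 690:136 695:140
-0.17 420:125 425:124 430:125 435:124 440:125 445:124 450:125 455:127 460:122 465:124 470:124 475:121 480:121 485:123 490:122 495:125 500:124 505:124 510:125 515:122 520:124 525:123 530:124 535:124 540:126 545:126 550:126 555:127 560:126 565:126 570:127 575:127 580:127 585:126 590:116 595:88 600:83 605:77 610:77 615:76 620:79 625:78 630:78 635:109 640:119 645:114 650:102 655:103 660:106 665:118 670:125 675:137 680:135 685:134 690:134 695:132
```

```bash
python3 -m handwheel '[{"translation":[0.001,0,0],"angular":[0,0,0],"hand":1},{"translation":[0.001,0,0],"angular":[0,0,0],"hand":1}]'
python3 -m handwheel '[{"translation":[0.001,0,0],"angular":[0,0,0],"hand":1}]'
python3 -m handwheel '[{"translation":[0.001,0,0],"angular":[0,0,0],"hand":1}]'
```

```text
clock: 25.27
position: [0.6276, -0.0963, 0.0497]
ee_rot: [0.0, 0.999, -0.032, -0.0]
contact_force: [-1.5, 0.3, -0.7]
width: -0.0001
gripper_force: 0.0
clock: 25.35
position: [0.6287, -0.0964, 0.0497]
ee_rot: [0.0, 0.999, -0.032, -0.0]
contact_force: [-2.0, -0.4, 0.3]
width: 0.0
gripper_force: 0.0
clock: 25.43
position: [0.6297, -0.0965, 0.0497]
ee_rot: [0.0, 0.999, -0.032, -0.0]
contact_force: [-1.0, -0.3, 0.4]
width: 0.0004
gripper_force: 0.0
```

```bash
for i in 1; do python3 -m handwheel '[{"translation":[0.001,0,0],"angular":[0,0,0],"hand":1}]'; done
python3 -m handwheel '[{"translation":[0.001,0,0],"angular":[0,0,0],"hand":1}]'
python3 -m handwheel '[{"translation":[0.001,0,0],"angular":[0,0,0],"hand":1}]'
python3 -m handwheel '[{"translation":[0.001,0,0],"angular":[0,0,0],"hand":1}]'
```

```text
clock: 25.52
position: [0.6308, -0.0965, 0.0497]
ee_rot: [0.0, 0.999, -0.032, 0.0]
contact_force: [-1.7, 0.5, 0.5]
width: -0.0001
gripper_force: 0.0
clock: 25.6
position: [0.6318, -0.0966, 0.0497]
ee_rot: [0.0, 0.999, -0.032, 0.0]
contact_force: [-2.1, 0.0, 0.1]
width: -0.0002
gripper_force: 0.0
clock: 25.68
position: [0.6328, -0.0967, 0.0497]
ee_rot: [0.0, 0.999, -0.032, 0.0]
contact_force: [-1.1, -0.7, 0.4]
width: -0.0002
gripper_force: 0.0
clock: 25.77
position: [0.6338, -0.0968, 0.0497]
ee_rot: [0.0, 0.999, -0.032, 0.0]
contact_force: [-1.7, 0.8, -0.0]
width: -0.0002
gripper_force: 0.0
```

```bash
python3 -m handwheel '[{"translation":[0.001,0,0],"angular":[0,0,0],"hand":1}]'|sed -n 2,4p
python3 -m handwheel '[{"translation":[0.001,0,0],"angular":[0,0,0],"hand":1}]'|sed -n 2,4p
python3 -m handwheel '[{"translation":[0.001,0,0],"angular":[0,0,0],"hand":1}]'|sed -n 2,4p
python3 -m handwheel '[{"translation":[0.001,0,0],"angular":[0,0,0],"hand":1}]'|sed -n 2,4p
```

```text
position: [0.6348, -0.0968, 0.0497]
ee_rot: [0.0, 0.999, -0.032, 0.0]
contact_force: [-2.1, -0.5, -0.2]
position: [0.6358, -0.0969, 0.0497]
ee_rot: [0.0, 0.999, -0.032, 0.0]
contact_force: [-1.3, 0.0, -0.5]
position: [0.6359, -0.0969, 0.0497]
ee_rot: [0.0, 0.999, -0.032, -0.001]
contact_force: [-4.1, -0.2, 2.7]
position: [0.6358, -0.0968, 0.0495]
ee_rot: [-0.0, 0.999, -0.032, -0.002]
contact_force: [-6.8, -1.1, 3.0]
```

The stop is reached: it stalls at x = 0.636 with force rising to 7 N. I'll back off, rise and verify.

```bash
python3 -m handwheel '[{"translation":[-0.002,0,0],"angular":[0,0,0],"hand":1},{"translation":[-0.005,0,0],"angular":[0,0,0],"hand":1},{"translation":[-0.012,0,0],"angular":[0,0,0],"hand":1},{"translation":[-0.02,0,0],"angular":[0,0,0],"hand":1},{"translation":[-0.025,0,0],"angular":[0,0,0],"hand":1},{"translation":[-0.025,0,0],"angular":[0,0,0],"hand":1},{"translation":[-0.025,0,-0.01],"angular":[0,0,0],"hand":1},{"translation":[-0.025,0,-0.02],"angular":[0,0,0],"hand":1},{"translation":[-0.02,0,-0.02],"angular":[0,0,0],"hand":1},{"translation":[-0.01,0,-0.01],"angular":[0,0,0],"hand":1}]'
python3 -m handwheel '[{"translation":[-0.02,0,-0.01],"angular":[0,0,0],"hand":1},{"translation":[-0.02,0,-0.01],"angular":[0,0,0],"hand":1},{"translation":[-0.01,0,0],"angular":[0,0,0],"hand":1},{"translation":[0,0,0],"angular":[0,0,0],"hand":1},{"translation":[0,0,0],"angular":[0,0,0],"hand":1}]'
python3 d.py
python3 - <<'E'
from h import *
s=manip.get_image("scene")[:,:,::-1].copy(); cv2.imwrite("pics/scene7.png",s)
h=cv2.cvtColor(s,cv2.COLOR_BGR2HSV)
m=(((h[...,0]<10)|(h[...,0]>175))&(h[...,1]>80)&(h[...,2]>40)).astype(np.uint8); k=np.zeros_like(m);k[255:400,260:450]=1
_,_,st,ce=cv2.connectedComponentsWithStats(m*k)
for a,c in zip(st[1:],ce[1:]):
    if a[4]>6: print(c.round(1),a[4],plane("scene",[c],.04)[0].round(3))
E
```

```text
clock: 26.93
position: [0.4678, -0.0859, 0.1116]
ee_rot: [0.0, 0.999, -0.032, 0.001]
contact_force: [-0.2, -0.4, 1.1]
width: 0.0
gripper_force: 0.0
clock: 27.35
position: [0.4199, -0.083, 0.1296]
ee_rot: [0.0, 0.999, -0.032, 0.001]
contact_force: [0.4, 0.8, -1.2]
width: -0.0002
gripper_force: 0.0
-0.205 420:123 425:125 430:122 435:121 440:122 445:123 450:121 455:123 460:121 465:119 470:122 475:121 480:121 485:119 490:123 495:122 500:120 505:123 510:124 515:124 520:124 525:122 530:125 535:123 540:123 545:122 550:124 555:122 560:126 565:124 570:126 575:124 580:124 585:126 590:126 595:126 600:127 605:125 610:90 615:81 620:79 625:85 630:84 635:81 640:127 645:160 650:155 655:132 660:155 665:159 670:137 675:136 680:135 685:133 690:131 695:133
-0.17 420:123 425:121 430:121 435:121 440:121 445:120 450:123 455:126 460:120 465:122 470:122 475:118 480:117 485:120 490:120 495:123 500:123 505:120 510:122 515:119 520:121 525:122 530:121 535:121 540:122 545:123 550:123 555:123 560:122 565:124 570:125 575:124 580:126 585:124 590:125 595:124 600:97 605:86 610:89 615:77 620:80 625:84 630:83 635:83 640:99 645:136 650:164 655:124 660:139 665:162 670:158 675:138 680:136 685:136 690:131 695:131
```

The panel strip now meets the cabinet front (0.641–0.653 against 0.654), so the drawer is shut. One last numeric check through the clear roof.

Run:
```python
from h import *
for n,f in (("scene","scene7"),("top","topd")):
    a=cv2.cvtColor(cv2.imread(f"pics/{f}.png"),cv2.COLOR_BGR2LAB)[...,1].astype(int)
    k=np.zeros(a.shape,np.uint8)
    cv2.fillConvexPoly(k,proj(n,[[.67,.05,.04],[.88,.04,.04],[.88,-.25,.04],[.67,-.24,.04]]).astype(int),1)
    print(n,np.percentile(a[k>0],[50,95,99]))
    m=((a>np.median(a[k>0])+5)&(k>0)).astype(np.uint8)
    _,_,st,ce=cv2.connectedComponentsWithStats(m)
    for s,c in zip(st[1:],ce[1:]):
        if s[4]>5: print(c.round(1),s[4],plane(n,[c],.04)[0].round(3))
print(proj("scene",[[.774,-.034,.04]]))
```

```text
scene [130. 135. 136.]
top [130. 134. 135.]
[349.5 178. ] 8 [ 0.784 -0.163  0.04 ]
[350.3 183.8] 6 [ 0.764 -0.167  0.04 ]
[[380.22772645 329.49845496]]
```

```bash
python3 -c "
from rig import manip
print(manip.sign_off())"
```

```text
the job is handed in; nothing more can be done
None
```

I set the caddy on the tile, let go, pushed the drawer gently to its stop and handed the job in at about 27 s; the sign-off gave no verdict. My first grasp closed above the handle and missed, and through the clear roof I could check the bowl but not the caddy or beads after shutting.

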